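# Set up the wax warmer

## Robot

A 6-joint arm with a two-finger parallel gripper is mounted at the origin on the work surface. World frame = base frame: x ahead of the robot, y to its left, z up, the work surface at z = 0. Lengths are in mm, angles in rad, forces in N, time in s.
With the tool pointing down it reaches from about 375 to 925 mm from the base axis. Payload 5.7 kg.
Tool frame: the origin (TCP) lies at the very end of the fingers, on their centre line; the grasp point (between the pads) lies r.pinch_z behind it (r.pinch_z is the distance from the TCP to the grasp point, in mm); z points along the fingers, y is the line along which they close (so a half turn about z gives the same grasp; the last joint's range is limited). The gripper opens to 85 mm and grips with 20 to 120 N. Pads are 22 mm wide; open, the fingers measure 114 mm over their backs; the gripper's body (76 mm by 85 mm) begins 54 mm behind the grasp point. The pads swing forward as they close: fully open they stand 13 mm farther back than shut.
Start: joints at [1.189, 0.359, 1.51, -0, 1.272, -0.115], TCP at [158.181, 578.742, 231.267] pointing down, gripper open.
Joint ranges: [-2.97, 2.97], [-1.01, 2.36], [0.21, 2.38], [-0.96, 4.11], [0.2, 2.71], [-2.98, 2.98]. Speed limits (rad/s): [2.39, 2.39, 3.14, 3.14, 3.14, 3.14].

## Interface

Orientations are given as a unit quaternion [w, x, y, z].
In Python, from plant import r gives the robot as it stands.
- The arm moves only by the tool jog_arm, never from a script. Its argument "steps" is a list of rows, each an object with "delta_pos": the shift along the world's x, y, z in cm, a list of three; "yaw": the turn about the world's z in degrees; "claw": the finger opening in cm, from 0 to 8.54. A call has 1 to 20 rows; each row shifts and turns the commanded pose from where the row before left it; what a row does not reach is not made up. A row lasts 1/8 s, in which the tool goes at most 62.5 mm and 10.7 degrees, less where a joint would pass 70% of its speed; a pose out of reach is approached as far as the arm can. A call with a gripper value outside its range is refused whole. The fingers move at their own pace and stop on an object; "grip_force" is the grip in N (left out, the last holds). Time passes only in rows, so rows that do not move let the fingers close. It gives the time, the measured TCP pose, the force, the opening and the grip force at its end, in the units of the state.
- r.sense(): the state, without advancing time (a new reading comes with each control period).
- r.read_camera(name): name is "scene" or "top" or "wrist"; returns the picture (400x640x3 uint8, blue, green, red); there is no depth.
- r.camera_params(name): a dict with "intrinsics" (3x3 intrinsics, pixels), "eye" and "rotation" of the camera in the world. Camera axes: x right, y down, z forward; pixel columns grow to the right and rows downward; lengths in mm; the calibration is good to about 2 mm. A picture is of the moment at which its call begins: read the wrist's pose just before it. camera_params takes no time and is no camera call; for the wrist camera it gives the pose at the moment of the call.
- r.hand_in(): hands the job in; it is judged then, once.
The state is a dict: "time": time; "qpos": joint angles; "qvel": joint speeds; "joint_torque": joint torques, N m; "position": TCP position; "tcp_rot": TCP orientation; "force": force on the tool from outside, world axes, zero at the start; "torque": the same for the moment, N m; "width": finger opening in mm; "grasp_force": force on a finger pad.
Only numpy, scipy, OpenCV 4.12 (cv2) and the standard library are available. Lean on these libraries where they do the work, as an engineer would, in place of code of your own. Each camera call takes 0.05 s, during which the arm holds its last target. There are 200 camera calls.

## Task

Get the wax warmer ready: first stand the copper cup, which lies on its side, upright on the bench and let go of it, then nest the pots in size order on the warmer, the steel pot in the green one and the copper cup in the steel one, lowering each gently until it stands flat on the bottom of the next. Only when all are nested and let go, flip the warmer's red toggle right over to on (from the red mark to the green). Leave the green pot on its plate, and do not disturb the dye bottle, the wax jar or the brush.

Things in the scene. Friction and masses are not known exactly. Their poses are not given: they have to be found in the camera images.
- warmer: white wax warmer fixed to the bench, a flat box 180 (x) by 290 (y) by 35 mm high; origin at the centre of its underside, x towards its green mark, z up. A steel locating ring 95 mm across and 4 mm high stands on its top round the pot's place, centred at y = -70 mm
- warmer_plate (a point): centre of the warmer's hot plate, on the top of the box (35 mm above the bench), where the green pot stands
- switch (a joint): angle of the warmer's toggle: 0 = off (leaning 0.5 rad to the warmer's -x side, over the red mark), 1.0 rad = on (leaning 0.5 rad to its +x side, over the green mark). It stays where it is left. A steel rod 10 mm thick with a red ball of 26 mm at its end, on a grey block 70 x 50 x 25 mm on top of the warmer at its y = +85 mm
- switch_tip (a point): centre of the toggle's red ball, 70 mm from the hinge; the hinge lies along the warmer's y axis, at the warmer's x = 0, 57 mm above the bench
- large_pot: green enamel pot, open at the top, 83 mm across at the rim, 76 mm at the foot, 80 mm high, wall 3 mm, inner floor 12 mm above its underside, 450 g; loose, standing on the warmer's plate; origin at the centre of its underside, z towards the mouth
- medium_pot: steel pot, open at the top, 68 mm across at the rim, 63 mm at the foot, 92 mm high, wall 3 mm, inner floor 20 mm above its underside, about 220 g; stands upright on the bench at the start; nested it stands 24 mm above the green rim; origin at the centre of its underside, z towards the mouth
- small_cup: copper cup, open at the top, straight wall 52 mm across, the foot chamfered to 45 mm over the lowest 6 mm, 90 mm high, wall 3 mm, about 120 g; lies on its side on the bench at the start; nested it stands 18 mm above the steel rim; origin at the centre of its underside, z along its axis towards the mouth (level at the start)
- medium_pot_in (a point): centre of the steel pot's inner floor
- large_pot_in (a point): centre of the green pot's inner floor
- dye_bottle: amber bottle with a red cap, 44 mm across, 85 mm high; origin at the centre of its underside; not to be disturbed
- wax_jar: yellow jar with a white lid, 56 mm across, 60 mm high; origin at the centre of its underside; not to be disturbed
- brush: flat brush with a wooden handle lying on the bench, 150 mm long along its x axis (bristles at +x), 42 mm wide, 20 mm high, origin under its middle; not to be disturbed

How it is judged:
By the outcome, as a careful person would: the job done as asked, in the order asked, and still so for the second after the job is handed in, with the robot touching nothing.
It also fails if it takes over 72 s, if anything falls off the work surface, if the arm or the gripper's body presses on something with over 40 N, if the wrist force passes 120 N, or if a joint passes its speed limit or range.

## Working session

There is one attempt and no reset: what is moved stays moved. The work goes in short steps, Python scripts to look and compute and a tool call to move; the robot and the scene stay as the last step left them, time stands still between calls to the robot, and variables do not carry over. Pictures are saved under pics/ and viewed, at most 10 in all, crops included, and the job is handed in when it is done.

Besides the shell and the picture viewer there is one more tool, called after ">>>" as name([rows], argument=value, ...), one row to a line, values as JSON. jog_arm: Moves the arm, as the interface text tells. Its arguments: {"type":"object","properties":{"steps":{"type":"array","items":{"type":"object","properties":{"delta_pos":{"type":"array","items":{"type":"number"}},"yaw":{"type":"number"},"claw":{"type":"number"}}}},"grip_force":{"type":"number"}},"required":["steps"]}

```bash
ls; mkdir -p pics
python3 - <<'E'
from plant import r
import cv2,numpy as np
a=r.read_camera("scene");b=r.read_camera("top")
cv2.imwrite("pics/s0.png",a);cv2.imwrite("pics/t0.png",b)
s=r.sense();print(s["time"],s["position"],s["tcp_rot"],s["force"],s["width"],r.pinch_z)
for n in("scene","top","wrist"):
    p=r.camera_params(n);print(n,np.round(p["intrinsics"],1).tolist(),np.round(p["eye"],1),np.round(p["rotation"],3).tolist())
E
```

```text
pics
0.1 [157.95454369 578.2058039  230.52996938] [-2.07155766e-04  1.32997838e-01  9.91115983e-01 -8.00703406e-04] [ 0.84770415 -0.00234574 -0.06315249] 85.48070661673174 18.700000000000003
scene [[360.9, 0.0, 316.7], [0.0, 360.9, 199.0], [0.0, 0.0, 1.0]] [1103.8  168.7  699.8] [-0.214, 0.555, 0.744, -0.303]
top [[432.4, 0.0, 318.5], [0.0, 432.4, 191.8], [0.0, 0.0, 1.0]] [ 344.1  -21.1 1106.6] [-0.075, 0.705, -0.701, 0.077]
wrist [[288.6, 0.0, 318.5], [0.0, 288.6, 199.3], [0.0, 0.0, 1.0]] [ 93.4 597.5 373.3] [0.108, 0.788, 0.601, 0.082]
```

View pics/s0.png

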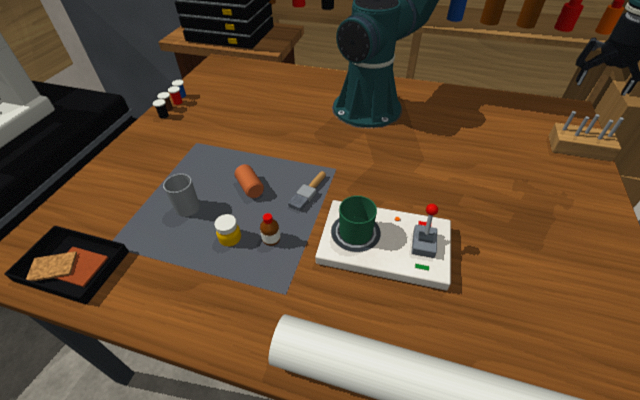

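View pics/t0.png

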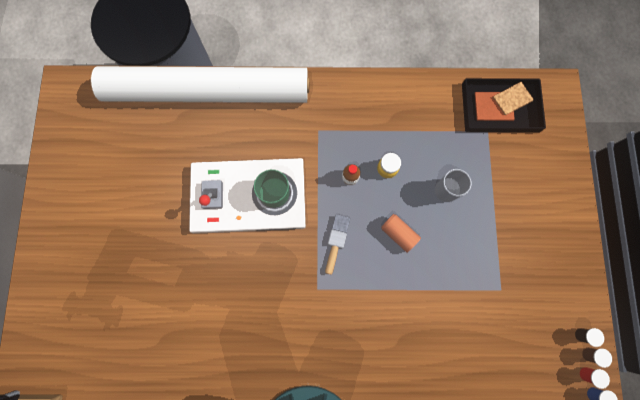

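Scene: steel pot around (181,195), copper cup (249,181), green pot (357,220), red ball (432,210). Top: steel (456,182), cup (401,232), brush (337,243), bottle (351,173), jar (390,164), green pot (272,188), ball (205,200); the green mark is on the +x side of the warmer.

```bash
cat > h.py <<'E'
from plant import r
import cv2,numpy as np
from scipy.spatial.transform import Rotation as R
def cam(n):
    p=r.camera_params(n);q=np.array(p["rotation"],float)
    M=q if q.shape==(3,3) else R.from_quat(q,scalar_first=True).as_matrix()
    return np.array(p["intrinsics"]),np.array(p["eye"]),M
def ray(c,uv):
    d=c[2]@np.linalg.inv(c[0])@np.array([uv[0],uv[1],1.]);return c[1],d/np.linalg.norm(d)
def plane(c,uv,z):
    e,d=ray(c,uv);return e+d*(z-e[2])/d[2]
def tri(rs):
    A=sum(np.eye(3)-np.outer(d,d) for e,d in rs);b=sum((np.eye(3)-np.outer(d,d))@e for e,d in rs)
    p=np.linalg.solve(A,b);return p,max(np.linalg.norm((np.eye(3)-np.outer(d,d))@(p-e)) for e,d in rs)
def proj(c,p):
    q=c[0]@(c[2].T@(np.array(p)-c[1]));return q[:2]/q[2]
def blob(im,lo,hi,roi=None,k=0):
    m=cv2.inRange(cv2.cvtColor(im,cv2.COLOR_BGR2HSV),np.array(lo),np.array(hi))
    if roi: z=np.zeros_like(m);x0,y0,x1,y1=roi;z[y0:y1,x0:x1]=m[y0:y1,x0:x1];m=z
    cs=sorted(cv2.findContours(m,cv2.RETR_EXTERNAL,cv2.CHAIN_APPROX_NONE)[0],key=cv2.contourArea)
    return cs[-1-k]
def cen(c):
    m=cv2.moments(c);return np.array([m["m10"],m["m01"]])/m["m00"]
E
python3 - <<'E'
from h import *
a=cv2.imread("pics/s0.png");b=cv2.imread("pics/t0.png");S=cam("scene");T=cam("top")
f=lambda x:np.round(x,1).tolist()
# red ball
k=[(0,170,90),(6,255,255)]
bs=blob(a,*k,roi=(415,200,450,225));bt=blob(b,*k,roi=(195,190,220,210))
print("ball",f(cen(bs)),f(cen(bt)),tri([ray(S,cen(bs)),ray(T,cen(bt))]))
# cup
k=[(3,120,60),(14,255,255)]
cs=blob(a,*k,roi=(225,155,275,205));ct=blob(b,*k,roi=(375,205,430,260))
print("cup",tri([ray(S,cen(cs)),ray(T,cen(ct))]))
rt=cv2.minAreaRect(ct);print(rt)
print([f(plane(T,p,26)) for p in cv2.boxPoints(rt)])
# marks
for nm,k in(("redm",[(0,170,90),(6,255,255)]),("greenm",[(50,120,60),(80,255,255)])):
    roi=(200,213,225,228) if nm=="redm" else (200,165,225,178)
    print(nm,f(plane(T,cen(blob(b,*k,roi=roi)),35)))
# warmer top white outline
w=blob(b,(0,0,190),(179,40,255),roi=(170,140,320,245));q=cv2.boxPoints(cv2.minAreaRect(cv2.convexHull(w)))
print("warmer",[f(plane(T,p,35)) for p in q])
# green pot
g=blob(b,(60,60,15),(95,255,255),roi=(245,160,305,220));print("green",cv2.fitEllipse(cv2.convexHull(g)),f(plane(T,cv2.fitEllipse(cv2.convexHull(g))[0],115)))
# crops
o=[cv2.resize(b[150:260,310:480],None,fx=3.5,fy=3.5,interpolation=2),]
cv2.imwrite("pics/c0.png",o[0])
E
```

```text
ball [431.6, 208.9] [204.2, 199.6] (array([540.25500923, 242.46213919, 119.77936465]), np.float64(0.7990192819301877))
cup (array([ 477.81519932, -230.44753782,   22.29119216]), np.float64(1.0548303396266936))
((400.41241455078125, 232.2591552734375), (36.259429931640625, 19.371477127075195), 43.451839447021484)
[[491.8, -180.9, 26.0], [527.8, -215.6, 26.0], [465.0, -279.5, 26.0], [429.8, -244.8, 26.0]]
redm [506.6, 240.9, 35.0]
greenm [630.8, 246.2, 35.0]
warmer [[654.6, 313.8, 35.0], [668.8, 17.3, 35.0], [489.1, 8.1, 35.0], [476.0, 294.4, 35.0]]
green ((271.5658874511719, 186.8081817626953), (32.76260757446289, 36.20283126831055), 103.7879867553711) [573.0, 86.5, 115.0]
```

View pics/c0.png

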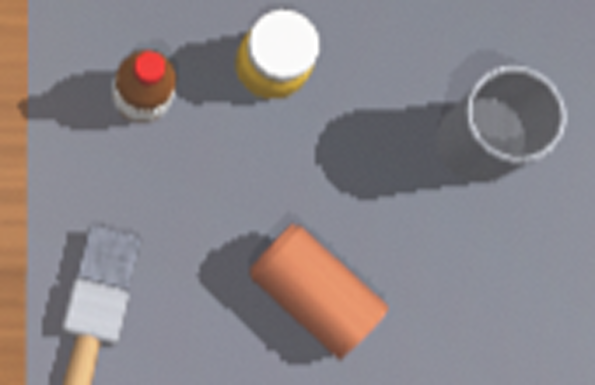

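The cup's ends come out at (510,-198) and (447,-262), 90 mm apart as they should be. Which end is the mouth isn't clear, so I'll take a closer look with the wrist camera.

>>> jog_arm([
  {"delta_pos": [4,-3,1.2],"yaw": -7.45},
  {"delta_pos": [4,-3,1.2],"yaw": -7.45},
  {"delta_pos": [4,-3,1.2],"yaw": -7.45},
  {"delta_pos": [4,-3,1.2],"yaw": -7.45},
  {"delta_pos": [4,-3,1.2],"yaw": -7.45},
  {"delta_pos": [4,-3,1],"yaw": -7.45},
  {"delta_pos": [0.7,-5.8,0],"yaw": -7.45},
  {"delta_pos": [0.7,-5.8,0],"yaw": -7.45},
  {"delta_pos": [0.7,-5.8,0],"yaw": -7.45},
  {"delta_pos": [0.7,-5.8,0],"yaw": -7.45},
  {"delta_pos": [0.7,-5.8,0],"yaw": -7.45},
  {"delta_pos": [0.7,-5.8,0],"yaw": -7.45},
  {"delta_pos": [0.7,-5.8,0],"yaw": -7.45},
  {"delta_pos": [0.7,-5.8,0],"yaw": -7.45},
  {"delta_pos": [0.7,-5.8,0],"yaw": -7.45},
  {"delta_pos": [0.7,-5.8,0],"yaw": -7.45},
  {"delta_pos": [0,0,0]},
])

```text
invalid input
```

Run:
```python
from h import *
s=r.sense();W=cam("wrist");a=r.read_camera("wrist");cv2.imwrite("pics/w1.png",a);np.savez("w1.npz",K=W[0],e=W[1],M=W[2])
print(s["time"],s["position"],s["tcp_rot"],s["qpos"],s["force"],W[1],W[2][:,2])
```

```text
0.1 [157.95454369 578.2058039  230.52996938] [-2.07155766e-04  1.32997838e-01  9.91115983e-01 -8.00703406e-04] [ 1.18891330e+00  3.59438918e-01  1.51133503e+00  8.09252347e-06
  1.27247282e+00 -1.15099164e-01] [ 0.84770415 -0.00234574 -0.06315249] [ 93.44182994 597.47845766 373.31378883] [ 0.25967612 -0.0718102  -0.96302212]
```

View pics/w1.png

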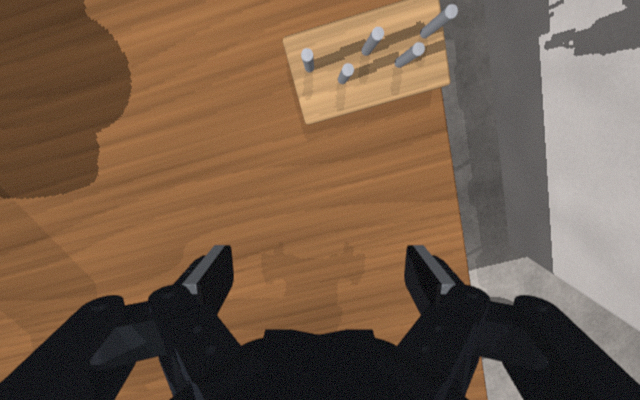

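The call was refused, so the arm hasn't moved. The picture shows only bare bench, with the fingers at (215,265) and (425,265). I'll give every row all its fields.

>>> jog_arm([
  {"delta_pos": [4,-3,1.2],"yaw": -7.45,"claw": 8.5},
  {"delta_pos": [4,-3,1.2],"yaw": -7.45,"claw": 8.5},
  {"delta_pos": [4,-3,1.2],"yaw": -7.45,"claw": 8.5},
  {"delta_pos": [4,-3,1.2],"yaw": -7.45,"claw": 8.5},
  {"delta_pos": [4,-3,1.2],"yaw": -7.45,"claw": 8.5},
  {"delta_pos": [4,-3,1],"yaw": -7.45,"claw": 8.5},
  {"delta_pos": [0.7,-5.8,0],"yaw": -7.45,"claw": 8.5},
  {"delta_pos": [0.7,-5.8,0],"yaw": -7.45,"claw": 8.5},
  {"delta_pos": [0.7,-5.8,0],"yaw": -7.45,"claw": 8.5},
  {"delta_pos": [0.7,-5.8,0],"yaw": -7.45,"claw": 8.5},
  {"delta_pos": [0.7,-5.8,0],"yaw": -7.45,"claw": 8.5},
  {"delta_pos": [0.7,-5.8,0],"yaw": -7.45,"claw": 8.5},
  {"delta_pos": [0.7,-5.8,0],"yaw": -7.45,"claw": 8.5},
  {"delta_pos": [0.7,-5.8,0],"yaw": -7.45,"claw": 8.5},
  {"delta_pos": [0.7,-5.8,0],"yaw": -7.45,"claw": 8.5},
  {"delta_pos": [0.7,-5.8,0],"yaw": -7.45,"claw": 8.5},
  {"delta_pos": [0,0,0],"yaw": 0,"claw": 8.5},
], grip_force=20)

```text
time: 2.28
position: [468.5, -185.2, 300.9]
tcp_rot: [0.001, 0.923, 0.384, -0.0]
force: [0.2, 0.6, 0.1]
width: 85.1
grasp_force: 0.0
```

Run:
```python
from h import *
s=r.sense();W=cam("wrist");a=r.read_camera("wrist");cv2.imwrite("pics/w2.png",a);np.savez("w2.npz",K=W[0],e=W[1],M=W[2])
print(s["time"],s["position"],s["tcp_rot"],np.round(s["qpos"],2),s["force"],W[1],W[2][:,2],r.pinch_z)
```

```text
2.275 [ 468.4890265  -185.16047807  300.93679994] [ 5.31532022e-04  9.23245059e-01  3.84211156e-01 -2.56404659e-04] [-0.51  0.16  1.61 -0.    1.37  0.27] [0.20137088 0.56911313 0.10867682] [ 518.04862823 -135.44106141  443.65219546] [-0.19039442 -0.19155546 -0.96283772] 18.700000000000003
```

View pics/w2.png

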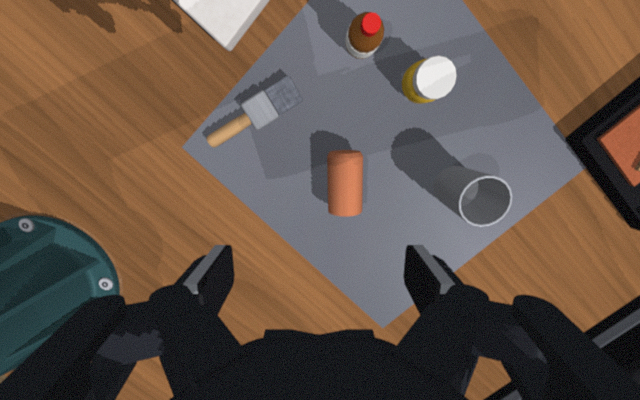

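The cup is at about (345,184), its ends at rows 152 and 216. The steel rim is an ellipse near (485,201), the jar is at (431,78) and the bottle at (365,35). I'll zoom in on the cup's ends and measure cup and pot across two views.

Run:
```python
from h import *
a=cv2.imread("pics/s0.png");b=cv2.imread("pics/t0.png");w=cv2.imread("pics/w2.png");z=np.load("w2.npz");W=(z["K"],z["e"],z["M"]);T=cam("top");S=cam("scene")
A=cv2.resize(w[140:230,310:380],None,fx=5.5,fy=5.5,interpolation=cv2.INTER_CUBIC);B=cv2.resize(a[155:205,225:275],(495,495),interpolation=cv2.INTER_CUBIC)[:, :400]
cv2.imwrite("pics/c1.png",np.hstack([A,B]))
k=[(3,110,50),(14,255,255)]
c=blob(w,*k,roi=(320,140,375,230));rt=cv2.minAreaRect(c);print(rt,cen(c))
pts=c[:,0]; 
for row in range(148,222,2):
    xs=pts[pts[:,1]==row][:,0]
    if len(xs): print(row,xs.min(),xs.max(),end="; ")
ct=blob(b,*k,roi=(375,205,430,260))
print("\ncup",tri([ray(W,cen(c)),ray(T,cen(ct)),ray(S,cen(blob(a,*k,roi=(225,155,275,205))))]))
for z in(26,52):print([np.round(plane(W,p,z),1).tolist() for p in((345,151),(345,217))])
# steel rim: bright ellipse
for n,im,C,roi in(("w",w,W,(450,165,520,235)),("t",b,T,(435,160,480,205)),("s",a,S,(155,165,205,220))):
    x0,y0,x1,y1=roi;g=cv2.cvtColor(im,6)[y0:y1,x0:x1];m=(g>(175 if n!="s" else 150)).astype(np.uint8)
    cs=max(cv2.findContours(m,0,1)[0],key=lambda q:len(q));e=cv2.fitEllipse(cv2.convexHull(cs));ce=np.array(e[0])+[x0,y0];print(n,ce,e[1],plane(C,ce,92))
    if n=="w":r1=ray(C,ce)
    if n=="t":r2=ray(C,ce)
print(tri([r1,r2]))
```

```text
((344.5, 182.5), (65.0, 35.0), 90.0) [344.74904215 182.211606  ]
150 342 350; 152 330 360; 154 328 361; 156 328 362; 158 328 362; 160 327 362; 162 328 362; 164 328 362; 166 328 362; 168 328 362; 170 328 362; 172 328 362; 174 328 361; 176 328 362; 178 328 361; 180 328 361; 182 328 361; 184 328 361; 186 328 361; 188 328 361; 190 328 361; 192 328 361; 194 328 361; 196 328 361; 198 328 361; 200 328 361; 202 328 361; 204 329 361; 206 329 361; 208 329 361; 210 329 361; 212 330 360; 214 334 357; 
cup (array([ 479.33775159, -229.22645075,   23.33349388]), np.float64(2.2524450437661727))
[[513.2, -194.3, 26.0], [444.3, -267.0, 26.0]]
[[513.5, -190.6, 52.0], [448.9, -258.8, 52.0]]
w [492.7173996 191.2719841] (29.29768943786621, 37.95923614501953) [ 610.97942538 -352.20577788   92.        ]
t [464.41777611 185.06265831] (12.529009819030762, 18.78675651550293) [ 585.32260311 -376.2363877    92.        ]Traceback (most recent call last):
  File "<stdin>", line 17, in <module>
cv2.error: OpenCV(4.12.0) /io/opencv/modules/imgproc/src/shapedescr.cpp:361: error: (-201:Incorrect size of input array) There should be at least 5 points to fit the ellipse in function 'fitEllipseNoDirect'
```

View pics/c1.png

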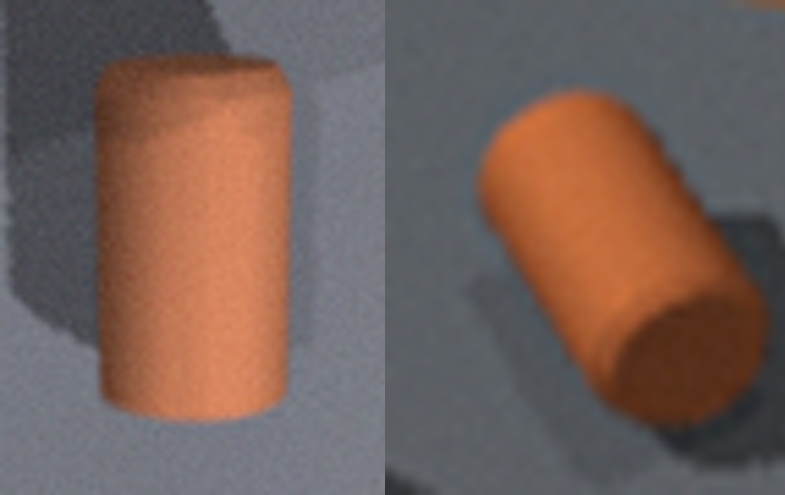

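The chamfered closed foot is at the +x+y end (510,-198), so the mouth is at (447,-262). I'll grip near the mouth and roll the cup upright about its foot edge.

>>> jog_arm([
  {"delta_pos": [-0.1,-1.2,-4.8],"yaw": 0,"claw": 8.5},
  {"delta_pos": [-0.1,-1.2,-4.8],"yaw": 0,"claw": 8.5},
  {"delta_pos": [-0.1,-1.2,-4.8],"yaw": 0,"claw": 8.5},
  {"delta_pos": [-0.1,-1.2,-4.8],"yaw": 0,"claw": 8.5},
  {"delta_pos": [-0.1,-1.2,-4.8],"yaw": 0,"claw": 8.5},
  {"delta_pos": [0,0,0],"yaw": 0,"claw": 8.5},
])

```text
time: 3.08
position: [460.5, -238.4, 58.6]
tcp_rot: [-0.004, 0.922, 0.387, -0.002]
force: [-0.3, 0.3, 0.1]
width: 84.8
grasp_force: 0.0
```

>>> jog_arm([
  {"delta_pos": [0,-0.5,-3],"yaw": 0,"claw": 8.5},
  {"delta_pos": [0,0,-1.5],"yaw": 0,"claw": 8.5},
  {"delta_pos": [0,0,-0.8],"yaw": 0,"claw": 8.5},
  {"delta_pos": [0,0,0],"yaw": 0,"claw": 8.5},
  {"delta_pos": [0,0,0],"yaw": 0,"claw": 8.5},
])

```text
time: 3.7
position: [463.7, -246.4, 9.1]
tcp_rot: [0.0, 0.922, 0.387, 0.0]
force: [-0.1, 0.0, 0.9]
width: 85.2
grasp_force: 0.0
```

>>> jog_arm([
  {"delta_pos": [0,0,-0.2],"yaw": 0,"claw": 6.5},
  {"delta_pos": [0,0,0],"yaw": 0,"claw": 5.0},
  {"delta_pos": [0,0,0],"yaw": 0,"claw": 4.8},
  {"delta_pos": [0,0,0],"yaw": 0,"claw": 4.8},
  {"delta_pos": [0,0,0],"yaw": 0,"claw": 4.8},
], grip_force=20)

```text
time: 4.32
position: [463.3, -246.4, 6.8]
tcp_rot: [0.0, 0.922, 0.387, 0.0]
force: [-1.1, 1.1, 4.9]
width: 52.5
grasp_force: 20.3
```

>>> jog_arm([
  {"delta_pos": [0,0,4],"yaw": 0,"claw": 4.8},
  {"delta_pos": [0,0,4],"yaw": 0,"claw": 4.8},
  {"delta_pos": [0,0,0],"yaw": 0,"claw": 4.8},
  {"delta_pos": [0,0,0],"yaw": 0,"claw": 4.8},
])

```text
time: 4.82
position: [462.7, -245.9, 85.8]
tcp_rot: [-0.0, 0.922, 0.387, -0.0]
force: [0.3, 0.8, -1.6]
width: 51.6
grasp_force: 22.0
```

```bash
cat > look.py <<'E'
import sys
from h import *
# side-by-side crops: scene & wrist around given world point
p=np.array(eval(sys.argv[1]));o=[]
for n in("scene","wrist"):
    c=cam(n);im=r.read_camera(n);cv2.imwrite(f"pics/{n}_{sys.argv[2]}.png",im)
    x,y=proj(c,p).astype(int);h=50 if n=="scene" else 90
    x=min(max(x,h),639-h);y=min(max(y,h),399-h)
    o.append(cv2.resize(im[y-h:y+h,x-h:x+h],(400,400),interpolation=cv2.INTER_CUBIC));print(n,"crop origin",x-h,y-h,"scale",200/h)
cv2.imwrite(f"pics/l_{sys.argv[2]}.png",np.hstack(o));print(r.sense()["force"],r.sense()["torque"],r.sense()["time"])
E
python3 look.py "[480,-230,90]" a
```

```text
scene crop origin 194 112 scale 4.0
wrist crop origin 231 124 scale 2.2222222222222223
[-0.16175665 -0.30879345 -1.46858406] [-0.06274287  0.02375024  0.00934279] 4.925
```

View pics/l_a.png

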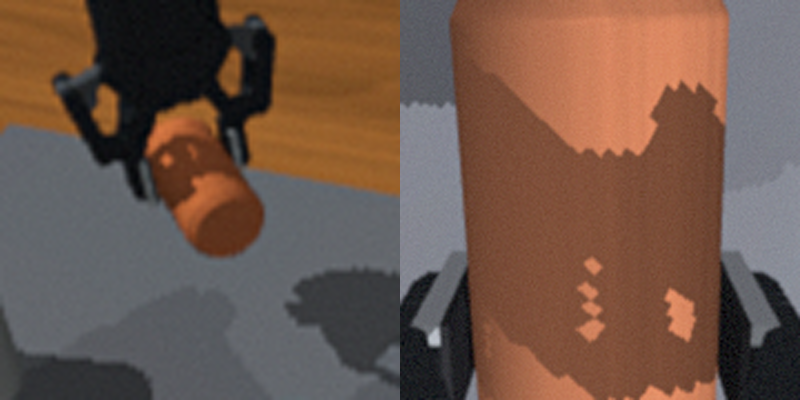

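Left: the cup is held level-ish with its foot towards the camera. Right: the wrist view shows it still lying along the tool's x axis. The grip holds it against turning, so I'll lower it to swing height and loosen bit by bit.

>>> jog_arm([
  {"delta_pos": [0,0,-2.5],"yaw": 0,"claw": 4.8},
  {"delta_pos": [0,0,0],"yaw": 0,"claw": 5.1},
  {"delta_pos": [0,0,0],"yaw": 0,"claw": 5.1},
  {"delta_pos": [0,0,0],"yaw": 0,"claw": 5.1},
])

```text
time: 5.42
position: [463.5, -246.5, 61.6]
tcp_rot: [0.0, 0.922, 0.387, 0.0]
force: [0.3, -0.6, -0.8]
width: 52.0
grasp_force: 22.0
```

```bash
cat > cupv.py <<'E'
from h import *
def show():
    for n,roi in(("wrist",(200,0,440,400)),("scene",(180,90,300,240))):
        im=r.read_camera(n);c=blob(im,(3,110,40),(16,255,255),roi=roi);x,y,w,h=cv2.boundingRect(c);print(n,(x,y,w,h),cv2.contourArea(c),np.round(cen(c),1),np.round(cv2.minAreaRect(c)[1],0),cv2.minAreaRect(c)[2])
    s=r.sense();print(np.round(s["position"],1),s["width"],s["grasp_force"],np.round(s["force"],2),np.round(s["torque"],3),s["time"])
if __name__=="__main__":show()
E
python3 cupv.py
```

```text
wrist (254, 114, 125, 221) 24371.0 [317.5 218.7] [220. 124.] 90.0
scene (244, 90, 56, 72) 3036.0 [276.2 121.1] [71. 55.] 90.0
[ 463.5 -246.5   61.8] 52.15076487049099 21.98453765362501 [ 0.72  1.13 -1.13] [-0.06   0.057 -0.002] 5.525
```

>>> jog_arm([
  {"delta_pos": [0,0,0],"yaw": 0,"claw": 5.2},
  {"delta_pos": [0,0,0],"yaw": 0,"claw": 5.2},
])

```text
time: 5.78
position: [463.3, -246.3, 61.5]
tcp_rot: [0.0, 0.922, 0.387, 0.0]
force: [0.2, 0.5, -1.7]
width: 52.5
grasp_force: 22.0
```

```bash
python3 cupv.py
```

```text
wrist (254, 114, 125, 221) 24372.5 [317.5 218.7] [220. 124.] 90.0
scene (244, 90, 56, 72) 3030.0 [276.2 121.1] [71. 55.] 90.0
[ 463.2 -246.3   61.4] 52.212746512461194 21.983890682458878 [ 0.21 -0.05 -1.69] [-0.045  0.018 -0.009] 5.875
```

Force control keeps about 20 N on until release, so I'll set the cup back and re-grip with only a few mm of pad on its mouth end. That means little twist friction and a longer lever for gravity.

>>> jog_arm([
  {"delta_pos": [0,0,-3],"yaw": 0,"claw": 4.8},
  {"delta_pos": [0,0,-1.5],"yaw": 0,"claw": 4.8},
  {"delta_pos": [0,0,-0.8],"yaw": 0,"claw": 4.8},
  {"delta_pos": [0,0,-0.1],"yaw": 0,"claw": 4.8},
  {"delta_pos": [0,0,0],"yaw": 0,"claw": 5.5},
  {"delta_pos": [0,0,0],"yaw": 0,"claw": 6.5},
  {"delta_pos": [-0.95,-0.96,0],"yaw": 0,"claw": 6.5},
  {"delta_pos": [-0.95,-0.96,0],"yaw": 0,"claw": 6.5},
  {"delta_pos": [0,0,0],"yaw": 0,"claw": 6.5},
  {"delta_pos": [0,0,0],"yaw": 0,"claw": 6.5},
])

```text
time: 7.12
position: [444.0, -265.7, 7.3]
tcp_rot: [-0.0, 0.922, 0.386, 0.0]
force: [0.5, -0.4, -0.6]
width: 65.1
grasp_force: 0.0
```

Run:
```python
from h import *
W=cam("wrist");w=r.read_camera("wrist");T=cam("top")
c=blob(w,(3,100,40),(16,255,255),roi=(200,0,440,400));cv2.imwrite("pics/w3.png",w)
x,y,ww,hh=cv2.boundingRect(c);print(x,y,ww,hh)
for z in (0,26,49): print(z,[np.round(plane(W,p,z),1) for p in((x+ww/2,y),(x+ww/2,y+hh))])
for row in range(y,y+hh,8):
    xs=c[:,0][c[:,0][:,1]==row][:,0];print(row,xs.min(),xs.max(),end=";")
s=r.sense();print(s["position"],s["time"],s["width"])
```

```text
248 25 134 257
0 [array([ 521.3, -185.1,    0. ]), array([ 426.9, -280.2,    0. ])]
26 [array([ 516.4, -190.4,   26. ]), array([ 438.4, -269.1,   26. ])]
49 [array([ 512.1, -195.2,   49. ]), array([ 448.6, -259.3,   49. ])]
25 305 331;33 265 368;41 256 374;49 253 378;57 249 381;65 249 381;73 249 381;81 250 380;89 251 380;97 251 380;105 252 379;113 252 379;121 253 379;129 254 379;137 254 379;145 255 378;153 256 378;161 256 378;169 257 377;177 258 377;185 258 376;193 259 376;201 259 376;209 260 375;217 261 375;225 262 375;233 262 374;241 263 374;249 264 374;257 265 373;265 268 369;273 277 357;281 313 324;[ 444.15285747 -265.56525662    7.28710189] 7.175 65.21070346770455
```

>>> jog_arm([
  {"delta_pos": [0.28,0.28,0],"yaw": 0,"claw": 6.5},
  {"delta_pos": [0,0,0],"yaw": 0,"claw": 4.8},
  {"delta_pos": [0,0,0],"yaw": 0,"claw": 4.8},
  {"delta_pos": [0,0,0],"yaw": 0,"claw": 4.8},
  {"delta_pos": [0,0,1],"yaw": 0,"claw": 4.8},
  {"delta_pos": [0,0,5],"yaw": 0,"claw": 4.8},
  {"delta_pos": [0,0,2],"yaw": 0,"claw": 4.8},
  {"delta_pos": [0,0,0],"yaw": 0,"claw": 4.8},
], grip_force=20)

```text
time: 8.18
position: [447.9, -263.6, 88.9]
tcp_rot: [0.002, 0.922, 0.387, 0.001]
force: [0.8, 0.0, -1.3]
width: 51.7
grasp_force: 22.6
```

```bash
python3 cupv.py
```

```text
wrist (263, 67, 113, 198) 19144.5 [317.2 170.8] [196. 112.] 88.8982925415039
scene (227, 90, 73, 92) 4092.0 [267.9 129.6] [91. 72.] 90.0
[ 446.4 -262.4   86.9] 51.64424891792644 22.553156297653913 [-0.26  0.5  -1.09] [-0.063  0.006  0.015] 8.275
```

```bash
cat > tilt.py <<'E'
from h import *
# tilt of the held cup from its silhouette widths in the wrist image
W=cam("wrist");w=r.read_camera("wrist");c=blob(w,(3,100,40),(16,255,255),roi=(200,0,440,400))[:,0]
P=[]
for row in range(c[:,1].min()+18,c[:,1].max()-20,6):
    xs=c[c[:,1]==row][:,0];wd=xs.max()-xs.min()+1;d=W[0][0,0]*52/wd
    q=W[1]+W[2]@(d*np.linalg.inv(W[0])@np.array([xs.mean(),row,1]));P.append(q)
P=np.array(P);g=P-P.mean(0);v=np.linalg.svd(g)[2][0];v*=np.sign(v[0])
print("rows",c[:,1].min(),c[:,1].max(),"axis",np.round(v,2),"foot droop deg",np.degrees(np.arcsin(-v[2])).round(1),np.round(P[[0,-1]],0).tolist(),r.sense()["time"])
E
python3 tilt.py
```

```text
rows 65 264 axis [ 0.58  0.61 -0.53] foot droop deg 32.3 [[510.0, -196.0, 38.0], [457.0, -252.0, 103.0]] 8.325
```

Gravity has already turned the cup 32°. A few quick upward strokes should swing it further.

>>> jog_arm([
  {"delta_pos": [0,0,5],"yaw": 0,"claw": 4.8},
  {"delta_pos": [0,0,-5],"yaw": 0,"claw": 4.8},
  {"delta_pos": [0,0,5],"yaw": 0,"claw": 4.8},
  {"delta_pos": [0,0,-5],"yaw": 0,"claw": 4.8},
  {"delta_pos": [0,0,5],"yaw": 0,"claw": 4.8},
  {"delta_pos": [0,0,-5],"yaw": 0,"claw": 4.8},
  {"delta_pos": [0,0,5],"yaw": 0,"claw": 4.8},
  {"delta_pos": [0,0,-5],"yaw": 0,"claw": 4.8},
  {"delta_pos": [0,0,0],"yaw": 0,"claw": 4.8},
])

```text
time: 9.45
position: [443.8, -260.3, 83.7]
tcp_rot: [-0.004, 0.922, 0.387, -0.002]
force: [-1.0, 0.6, -1.3]
width: 51.5
grasp_force: 26.6
```

```bash
python3 tilt.py
```

```text
rows 114 285 axis [ 0.37  0.36 -0.86] foot droop deg 58.9 [[491.0, -222.0, 6.0], [446.0, -258.0, 102.0]] 9.5
```

>>> jog_arm([
  {"delta_pos": [0,0,5],"yaw": 0,"claw": 4.8},
  {"delta_pos": [0,0,-5],"yaw": 0,"claw": 4.8},
  {"delta_pos": [0,0,5],"yaw": 0,"claw": 4.8},
  {"delta_pos": [0,0,-5],"yaw": 0,"claw": 4.8},
  {"delta_pos": [0,0,5],"yaw": 0,"claw": 4.8},
  {"delta_pos": [0,0,-5],"yaw": 0,"claw": 4.8},
  {"delta_pos": [0,0,5],"yaw": 0,"claw": 4.8},
  {"delta_pos": [0,0,-5],"yaw": 0,"claw": 4.8},
  {"delta_pos": [0,0,0],"yaw": 0,"claw": 4.8},
  {"delta_pos": [0,0,0],"yaw": 0,"claw": 4.8},
])

```text
time: 10.75
position: [446.9, -262.6, 88.2]
tcp_rot: [-0.0, 0.922, 0.387, -0.0]
force: [0.1, 0.2, -1.4]
width: 51.8
grasp_force: 26.7
```

```bash
python3 tilt.py
```

```text
rows 115 285 axis [ 0.34  0.37 -0.86] foot droop deg 59.7 [[488.0, -219.0, 14.0], [452.0, -258.0, 109.0]] 10.8
```

>>> jog_arm([
  {"delta_pos": [0,0,-1],"yaw": 0,"claw": 4.8},
  {"delta_pos": [0,0,-0.4],"yaw": 0,"claw": 4.8},
  {"delta_pos": [0,0,0],"yaw": 0,"claw": 4.8},
])

```text
time: 11.18
position: [446.7, -262.4, 73.0]
tcp_rot: [-0.0, 0.922, 0.387, -0.0]
force: [0.5, -0.6, -2.6]
width: 51.7
grasp_force: 26.7
```

>>> jog_arm([
  {"delta_pos": [0,0,-0.4],"yaw": 0,"claw": 4.8},
  {"delta_pos": [0,0,-0.2],"yaw": 0,"claw": 4.8},
  {"delta_pos": [0,0,0],"yaw": 0,"claw": 4.8},
])

```text
time: 11.55
position: [446.9, -262.6, 67.1]
tcp_rot: [-0.0, 0.922, 0.387, -0.0]
force: [-0.1, 0.3, -0.4]
width: 51.5
grasp_force: 26.7
```

>>> jog_arm([
  {"delta_pos": [0,0,-0.2],"yaw": 0,"claw": 4.8},
  {"delta_pos": [0.35,0.35,-0.1],"yaw": 0,"claw": 4.8},
  {"delta_pos": [0.35,0.35,0],"yaw": 0,"claw": 4.8},
  {"delta_pos": [0,0,0],"yaw": 0,"claw": 4.8},
])

```text
time: 12.05
position: [455.2, -257.7, 66.9]
tcp_rot: [0.002, 0.922, 0.387, 0.0]
force: [-6.0, -3.1, 22.5]
width: 51.9
grasp_force: 31.5
```

```bash
python3 tilt.py; python3 cupv.py
```

```text
rows 125 291 axis [ 0.28  0.33 -0.9 ] foot droop deg 64.0 [[490.0, -218.0, -11.0], [455.0, -257.0, 85.0]] 12.1
wrist (262, 125, 114, 167) 14177.5 [316.5 214.3] [165. 113.] 76.1485824584961
scene (243, 90, 57, 72) 3169.5 [275.2 121.4] [71. 56.] 90.0
[ 455.1 -257.8   66.9] 51.71530369982309 31.445906014123466 [-6.9  -2.26 22.45] [-0.295  1.042  0.093] 12.2
```

>>> jog_arm([
  {"delta_pos": [0.35,0.35,0.2],"yaw": 0,"claw": 4.8},
  {"delta_pos": [0.35,0.35,0.1],"yaw": 0,"claw": 4.8},
  {"delta_pos": [0.35,0.35,0],"yaw": 0,"claw": 4.8},
  {"delta_pos": [0,0,0],"yaw": 0,"claw": 4.8},
])

```text
time: 12.7
position: [465.8, -246.3, 68.7]
tcp_rot: [0.002, 0.922, 0.387, 0.001]
force: [-1.7, -0.9, 10.0]
width: 51.3
grasp_force: 32.8
```

```bash
python3 tilt.py
```

```text
rows 143 298 axis [ 0.19  0.23 -0.96] foot droop deg 72.9 [[490.0, -218.0, -19.0], [460.0, -252.0, 78.0]] 12.75
```

>>> jog_arm([
  {"delta_pos": [0.35,0.35,0],"yaw": 0,"claw": 4.8},
  {"delta_pos": [0.35,0.35,0],"yaw": 0,"claw": 4.8},
  {"delta_pos": [0.35,0.35,0],"yaw": 0,"claw": 4.8},
  {"delta_pos": [0,0,0],"yaw": 0,"claw": 4.8},
])

```text
time: 13.25
position: [476.0, -235.2, 67.8]
tcp_rot: [0.001, 0.922, 0.387, 0.0]
force: [-0.2, -1.5, 5.9]
width: 51.2
grasp_force: 32.8
```

```bash
python3 tilt.py
```

```text
rows 160 303 axis [ 0.11  0.13 -0.99] foot droop deg 80.1 [[491.0, -218.0, -24.0], [465.0, -246.0, 70.0]] 13.3
```

>>> jog_arm([
  {"delta_pos": [0.35,0.35,0],"yaw": 0,"claw": 4.8},
  {"delta_pos": [0.35,0.35,0],"yaw": 0,"claw": 4.8},
  {"delta_pos": [0.3,0.3,0],"yaw": 0,"claw": 4.8},
  {"delta_pos": [0,0,-0.15],"yaw": 0,"claw": 4.8},
  {"delta_pos": [0,0,0],"yaw": 0,"claw": 4.8},
])

```text
time: 13.92
position: [485.2, -223.7, 66.7]
tcp_rot: [-0.0, 0.922, 0.387, 0.0]
force: [-2.6, 2.3, 14.5]
width: 51.7
grasp_force: 33.3
```

```bash
python3 tilt.py; python3 look.py "[485,-225,80]" b
```

```text
rows 167 305 axis [ 0.06  0.09 -0.99] foot droop deg 83.9 [[495.0, -211.0, -31.0], [474.0, -235.0, 69.0]] 13.975
scene crop origin 195 116 scale 4.0
wrist crop origin 229 176 scale 2.2222222222222223
[-2.17235641  1.19235216 13.81648157] [ 0.33593507  0.45669303 -0.02070709] 14.075
```

View pics/l_b.png

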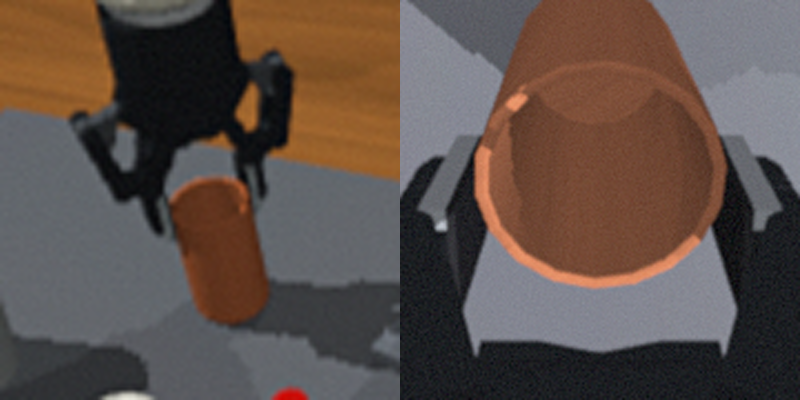

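The cup is nearly upright: its mouth faces the camera, foot slightly ahead. A bit more forward, then release.

>>> jog_arm([
  {"delta_pos": [0.35,0.35,0],"yaw": 0,"claw": 4.8},
  {"delta_pos": [0.25,0.25,-0.05],"yaw": 0,"claw": 4.8},
  {"delta_pos": [0,0,0],"yaw": 0,"claw": 4.8},
  {"delta_pos": [0,0,0],"yaw": 0,"claw": 5.4},
  {"delta_pos": [0,0,0],"yaw": 0,"claw": 5.8},
  {"delta_pos": [0,0,0],"yaw": 0,"claw": 7},
  {"delta_pos": [0,0,0],"yaw": 0,"claw": 8},
  {"delta_pos": [0,0,3],"yaw": 0,"claw": 8.5},
  {"delta_pos": [0,0,6],"yaw": 0,"claw": 8.5},
  {"delta_pos": [0,0,6],"yaw": 0,"claw": 8.5},
  {"delta_pos": [0,0,6],"yaw": 0,"claw": 8.5},
  {"delta_pos": [0,0,0],"yaw": 0,"claw": 8.5},
  {"delta_pos": [0,0,0],"yaw": 0,"claw": 8.5},
])

```text
time: 15.7
position: [490.6, -218.4, 274.7]
tcp_rot: [-0.0, 0.922, 0.387, -0.0]
force: [-1.0, 0.5, 0.0]
width: 84.9
grasp_force: 0.0
```

Run:
```python
from h import *
W=cam("wrist");w=r.read_camera("wrist");T=cam("top");t=r.read_camera("top");S=cam("scene");s=r.read_camera("scene")
for n,i in(("wrist",w),("top",t),("scene",s)):cv2.imwrite(f"pics/{n}_d.png",i)
np.savez("wd.npz",K=W[0],e=W[1],M=W[2])
u,v=np.clip(proj(W,[490,-218,60]).astype(int),100,299);print(proj(W,[490,-218,90]),proj(W,[600,-362,92]),proj(T,[600,-362,92]),proj(T,[490,-218,90]),proj(S,[600,-362,92]))
cv2.imwrite("pics/m.png",np.hstack([cv2.resize(w,(480,300)),cv2.resize(t[155:260,370:480],(310,300))]))
print(r.sense()["position"],r.sense()["time"],r.sense()["force"])
```

```text
[318.09156371 181.48337932] [470.81708366 203.22203406] [458.1350618 179.127765 ] [400.14846143 224.02177594] [174.04543775 183.17209229]
[ 489.86345078 -217.98149338  273.25237127] 15.85 [-0.59803474  0.68733436 -0.63829917]
```

View pics/m.png

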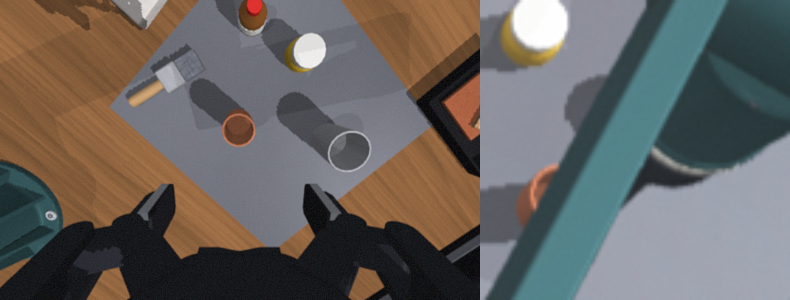

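The cup stands upright alone; in the wrist view the copper mouth is near (318,173) and the steel rim near (465,201). Now I'll measure both rims from two wrist positions.

Run:
```python
from h import *
def ld(n):
    z=np.load(n);return z["K"],z["e"],z["M"]
def ring(im,c0,rad,C):
    # brightest thin ring: radial max of brightness around c0, ellipse fit, twice
    g=cv2.GaussianBlur(cv2.cvtColor(im,6),(3,3),0).astype(np.float32);c=np.array(c0,float)
    for _ in range(3):
        p=[]
        for t in np.linspace(0,2*np.pi,120,endpoint=False):
            rr=np.arange(rad*.75,rad*1.3,.25);x=(c[0]+rr*np.cos(t)).astype(np.float32);y=(c[1]+rr*np.sin(t)).astype(np.float32)
            v=cv2.remap(g,x[None],y[None],1)[0];i=v.argmax();p.append((x[i],y[i],v[i]))
        p=np.array(p,np.float32);e=cv2.fitEllipseAMS(p[p[:,2]>np.percentile(p[:,2],25),:2]);c=np.array(e[0])
    return e
a=cv2.imread("pics/w2.png");A=ld("w2.npz");b=cv2.imread("pics/wrist_d.png");B=ld("wd.npz");t=cv2.imread("pics/t0.png");T=cam("top")
e1=ring(a,(485,201),26,A);e2=ring(b,(465,201),27,B);e3=ring(t,(456,182),13,T);print(e1,e2,e3)
print([np.round(plane(C,e[0],91),1) for C,e in((A,e1),(B,e2),(T,e3))],tri([ray(C,e[0]) for C,e in((A,e1),(B,e2),(T,e3))]))
c=blob(b,(3,100,40),(16,255,255),roi=(280,130,350,220));e=cv2.fitEllipse(cv2.convexHull(c));print("cup",e,cv2.boundingRect(c),plane(B,e[0],88))
```

```text
((485.3859558105469, 200.95724487304688), (46.08354568481445, 54.26673126220703), 232.73963928222656) ((465.7900085449219, 201.61077880859375), (50.302120208740234, 58.26118850708008), 54.5526123046875) ((457.42095947265625, 181.92678833007812), (25.56561279296875, 27.784866333007812), 126.24617767333984)
[array([ 597.2, -356.7,   91. ]), array([ 597.2, -356.8,   91. ]), array([ 593.3, -360.2,   91. ])] (array([ 599.15937646, -365.71026503,   75.66415194]), np.float64(2.091039815869866))
cup ((317.5075378417969, 170.58291625976562), (43.57093811035156, 49.822505950927734), 177.3157501220703) (296, 145, 44, 50) [ 498.21499871 -208.68084206   88.        ]
```

>>> jog_arm([
  {"delta_pos": [3.5,-4.6,-1],"yaw": 0,"claw": 8.5},
  {"delta_pos": [3.5,-4.6,-4],"yaw": 0,"claw": 8.5},
  {"delta_pos": [3.5,-4.6,-4],"yaw": 0,"claw": 8.5},
  {"delta_pos": [0,0,0],"yaw": 0,"claw": 8.5},
  {"delta_pos": [0,0,0],"yaw": 0,"claw": 8.5},
])

```text
time: 16.48
position: [587.2, -345.6, 192.4]
tcp_rot: [-0.002, 0.922, 0.387, -0.001]
force: [-0.1, 0.4, 0.6]
width: 85.1
grasp_force: 0.0
```

```bash
cat > ring.py <<'E'
from h import *
def ld(n):
    z=np.load(n);return z["K"],z["e"],z["M"]
def ring(im,c0,rad,pct=25):
    g=cv2.GaussianBlur(cv2.cvtColor(im,6),(3,3),0).astype(np.float32);c=np.array(c0,float)
    for _ in range(3):
        p=[]
        for t in np.linspace(0,2*np.pi,120,endpoint=False):
            rr=np.arange(rad*.75,rad*1.3,.25);x=(c[0]+rr*np.cos(t)).astype(np.float32);y=(c[1]+rr*np.sin(t)).astype(np.float32)
            v=cv2.remap(g,x[None],y[None],1)[0];i=v.argmax();p.append((x[i],y[i],v[i]))
        p=np.array(p,np.float32);e=cv2.fitEllipseAMS(p[p[:,2]>np.percentile(p[:,2],pct),:2]);c=np.array(e[0])
    return e
E
python3 - <<'E'
from ring import *
W=cam("wrist");w=r.read_camera("wrist");cv2.imwrite("pics/w4.png",w);B=ld("wd.npz");A=ld("w2.npz")
d=W[2].T@(np.array([597,-357,91])-W[1]);c0=proj(W,[597,-357,91]);e=ring(w,c0,288.6*32.5/d[2]);print(c0,e,"diam",e[1][1]*d[2]/288.6)
print(plane(W,e[0],91),tri([ray(W,e[0]),ray(B,(465.8,201.6)),ray(A,(485.4,201))]));s=r.sense();print(s["position"],s["time"])
E
```

```text
[335.90618441 202.58349733] ((335.5431823730469, 201.89358520507812), (70.4588394165039, 73.68595886230469), 261.54425048828125) diam 64.91863392423708
[ 597.20825239 -356.31799755   91.        ] (array([ 597.1213981 , -356.37811723,   91.53217679]), np.float64(0.24781333846903314))
[ 587.5968214 -345.5430991  193.8760059] 16.525
```

Steel rim: (597.1,-356.4), height 91.5 against the given 92, so the fix is good. Now I'll grip it near the rim.

>>> jog_arm([
  {"delta_pos": [0.96,-1.08,-4],"yaw": 0,"claw": 8.54},
  {"delta_pos": [0,0,-4],"yaw": 0,"claw": 8.54},
  {"delta_pos": [0,0,-3],"yaw": 0,"claw": 8.54},
  {"delta_pos": [0,0,-1.5],"yaw": 0,"claw": 8.54},
  {"delta_pos": [0,0,0],"yaw": 0,"claw": 8.54},
  {"delta_pos": [0,0,0],"yaw": 0,"claw": 8.54},
])

```text
time: 17.27
position: [598.9, -357.8, 71.2]
tcp_rot: [0.001, 0.922, 0.387, 0.001]
force: [0.4, 0.5, -0.7]
width: 85.0
grasp_force: 0.0
```

>>> jog_arm([
  {"delta_pos": [-0.15,0.1,-0.3],"yaw": 0,"claw": 7.5},
  {"delta_pos": [0,0,0],"yaw": 0,"claw": 6.5},
  {"delta_pos": [0,0,0],"yaw": 0,"claw": 6.2},
  {"delta_pos": [0,0,0],"yaw": 0,"claw": 6.2},
  {"delta_pos": [0,0,0],"yaw": 0,"claw": 6.2},
], grip_force=40)

```text
time: 17.9
position: [596.6, -356.5, 67.2]
tcp_rot: [0.0, 0.922, 0.387, 0.0]
force: [-0.8, 0.6, 6.2]
width: 65.5
grasp_force: 43.9
```

Run:
```python
from ring import *
W=cam("wrist");w=r.read_camera("wrist");cv2.imwrite("pics/w5.png",w)
e=ring(w,proj(W,[597,-356.5,91.5]),288.6*32.5/(W[2].T@(np.array([597,-356.5,91.5])-W[1]))[2]);print(e,plane(W,e[0],91.5))
s=r.sense();print(s["position"],s["time"],s["width"],s["grasp_force"],s["qpos"])
```

```text
((331.9173278808594, 260.707275390625), (130.3473663330078, 175.0764617919922), 241.0436248779297) [ 606.62861291 -355.0845277    91.5       ]
[ 596.63158328 -356.4763025    67.2284834 ] 17.95 64.8550920425676 43.87012779247016 [-6.37899936e-01  6.51364774e-01  1.43861052e+00  7.82400239e-05
  1.05080767e+00  1.38515856e-01]
```

>>> jog_arm([
  {"delta_pos": [0,0,2],"yaw": 0,"claw": 6.2},
  {"delta_pos": [0,0,5],"yaw": 0,"claw": 6.2},
  {"delta_pos": [0,0,5],"yaw": 0,"claw": 6.2},
  {"delta_pos": [-0.3,2,4.3],"yaw": 0,"claw": 6.2},
  {"delta_pos": [-0.8,4.5,0],"yaw": 0,"claw": 6.2},
  {"delta_pos": [-0.8,4.5,0],"yaw": 0,"claw": 6.2},
  {"delta_pos": [-0.8,4.5,0],"yaw": 0,"claw": 6.2},
  {"delta_pos": [-0.8,4.5,0],"yaw": 0,"claw": 6.2},
  {"delta_pos": [-0.8,4.5,0],"yaw": 0,"claw": 6.2},
  {"delta_pos": [-0.8,4.5,0],"yaw": 0,"claw": 6.2},
  {"delta_pos": [-0.8,4.5,0],"yaw": 0,"claw": 6.2},
  {"delta_pos": [-0.8,4,0],"yaw": 0,"claw": 6.2},
  {"delta_pos": [0,0,0],"yaw": 0,"claw": 6.2},
  {"delta_pos": [0,0,0],"yaw": 0,"claw": 6.2},
])

```text
time: 19.7
position: [529.6, 18.4, 229.8]
tcp_rot: [0.001, 0.922, 0.387, 0.0]
force: [0.0, 0.5, -2.8]
width: 65.1
grasp_force: 46.0
```

```bash
cat > green.py <<'E'
from ring import *
def green(n):
    W=cam("wrist");w=r.read_camera("wrist");cv2.imwrite(f"pics/{n}.png",w);np.savez(f"{n}.npz",K=W[0],e=W[1],M=W[2])
    c=blob(w,(60,50,10),(95,255,255));h=cv2.convexHull(c);e=cv2.fitEllipse(h)
    d=(W[2].T@(plane(W,e[0],115)-W[1]))[2];print("green",cv2.boundingRect(c),e,"diam",e[1][1]*d/288.6,plane(W,e[0],115));return W,w,e
if __name__=="__main__":
    green("g1");s=r.sense();print(s["position"],s["width"],s["grasp_force"],s["force"],s["time"])
E
python3 green.py
```

```text
green (253, 45, 97, 103) ((300.7919616699219, 95.87857818603516), (97.59957885742188, 103.18679809570312), 172.05621337890625) diam 86.93290186273171 [581.06458967  91.91783685 115.        ]
[529.7490493   17.97465698 229.67737653] 64.99387837058536 45.998186017080656 [-0.2815977   0.08391358 -2.26162845] 19.75
```

Run:
```python
from ring import *
w=cv2.imread("pics/g1.png");h=cv2.cvtColor(w,40)
for x in list(range(244,262))+list(range(340,360)): print(x,w[96,x].tolist(),h[96,x].tolist(),end=" ")
print()
for y in list(range(38,58))+list(range(132,156)): print(y,w[y,300].tolist(),h[y,300].tolist(),end=" ")
```

```text
244 [163, 163, 168] [0, 8, 168] 245 [163, 167, 170] [17, 11, 170] 246 [159, 160, 165] [5, 9, 165] 247 [161, 163, 166] [12, 8, 166] 248 [162, 166, 169] [17, 11, 169] 249 [162, 165, 168] [15, 9, 168] 250 [166, 170, 172] [20, 9, 172] 251 [153, 154, 160] [4, 11, 160] 252 [106, 116, 103] [67, 29, 116] 253 [61, 80, 43] [75, 118, 80] 254 [61, 75, 38] [79, 126, 75] 255 [54, 70, 38] [75, 117, 70] 256 [61, 78, 44] [75, 111, 78] 257 [68, 83, 46] [78, 114, 83] 258 [69, 84, 48] [77, 109, 84] 259 [63, 82, 44] [75, 118, 82] 260 [68, 84, 50] [76, 103, 84] 261 [65, 85, 46] [75, 117, 85] 340 [50, 56, 33] [82, 105, 56] 341 [44, 53, 23] [81, 144, 53] 342 [45, 55, 27] [79, 130, 55] 343 [41, 55, 27] [75, 130, 55] 344 [36, 49, 21] [76, 146, 49] 345 [48, 59, 35] [76, 104, 59] 346 [70, 89, 53] [74, 103, 89] 347 [101, 129, 72] [75, 113, 129] 348 [104, 133, 74] [75, 113, 133] 349 [107, 123, 82] [78, 85, 123] 350 [97, 92, 81] [99, 42, 97] 351 [88, 78, 74] [111, 41, 88] 352 [92, 83, 79] [111, 36, 92] 353 [89, 81, 79] [114, 29, 89] 354 [89, 81, 76] [108, 37, 89] 355 [83, 77, 70] [104, 40, 83] 356 [117, 114, 112] 
[... 781 characters left out ...]
[79, 117, 74] 134 [63, 76, 46] [77, 101, 76] 135 [57, 75, 41] [74, 116, 75] 136 [48, 64, 32] [75, 128, 64] 137 [52, 63, 32] [79, 125, 63] 138 [55, 68, 38] [77, 113, 68] 139 [57, 69, 38] [78, 115, 69] 140 [56, 68, 39] [78, 109, 68] 141 [58, 71, 39] [78, 115, 71] 142 [53, 65, 40] [76, 98, 65] 143 [59, 69, 42] [79, 100, 69] 144 [63, 79, 42] [77, 119, 79] 145 [69, 91, 50] [74, 115, 91] 146 [72, 87, 53] [77, 100, 87] 147 [72, 77, 57] [83, 66, 77] 148 [90, 83, 77] [106, 37, 90] 149 [93, 85, 82] [112, 30, 93] 150 [90, 83, 75] [104, 42, 90] 151 [83, 74, 72] [115, 34, 83] 152 [87, 80, 77] [111, 29, 87] 153 [86, 77, 72] [109, 42, 86] 154 [108, 101, 101] [120, 17, 108] 155 [169, 166, 171] [162, 7, 171]
```

>>> jog_arm([
  {"delta_pos": [2.2,3.3,0],"yaw": 0,"claw": 6.2},
  {"delta_pos": [0,0,0],"yaw": 0,"claw": 6.2},
  {"delta_pos": [0,0,0],"yaw": 0,"claw": 6.2},
])

```text
time: 20.12
position: [551.2, 50.6, 229.0]
tcp_rot: [0.0, 0.922, 0.387, -0.0]
force: [-0.9, 0.1, -2.0]
width: 65.5
grasp_force: 46.0
```

Run:
```python
from green import *
W,w,e=green("g2");B=ld("g1.npz");b=cv2.imread("pics/g1.png")
from scipy.optimize import least_squares
def rim(C,im,z):
    c=cv2.convexHull(blob(im,(60,50,10),(95,255,255)))[:,0].astype(float)
    P=np.array([plane(C,p,z)[:2] for p in c])
    s=least_squares(lambda q:np.hypot(P[:,0]-q[0],P[:,1]-q[1])-q[2],[580,92,41],loss="soft_l1");return s.x,np.abs(s.fun).max()
for z in(105,110,115,120,125):print(z,*rim(B,b,z),*rim(W,w,z))
s=r.sense();print(s["position"],s["time"])
im=cv2.cvtColor(w,40)
```

```text
green (263, 93, 94, 91) ((309.718017578125, 140.6387481689453), (93.24313354492188, 95.69306945800781), 145.49493408203125) diam 83.62485388643732 [581.72805551  92.65383035 115.        ]
105 [579.80205844  91.4454291   42.72134571] 0.4276436328918436 [579.63589921  90.98315152  42.59969158] 1.0945951407745582
110 [579.78141309  91.01382732  41.92314552] 0.4195692027101501 [580.02925121  91.1615381   41.80085455] 1.07372989329442
115 [579.76076949  90.58222912  41.12494602] 0.41149912261388266 [580.42259766  91.33993198  41.00201485] 1.052864736361883
120 [579.74012762  90.15063445  40.3267472 ] 0.4034333455725232 [580.81593887  91.51833255  40.20317268] 1.031999774670247
125 [579.71948745  89.71904327  39.52854905] 0.3953718233726775 [581.20927352  91.6967395   39.40432856] 1.011136883216757
[550.93882486  50.59720354 228.94066327] 20.175
```

Green rim: (580,91), about 113 high, radius 41, all matching the text. Now over it and down.

>>> jog_arm([
  {"delta_pos": [1.43,2.02,0],"yaw": 0,"claw": 6.2},
  {"delta_pos": [1.43,2.02,0],"yaw": 0,"claw": 6.2},
  {"delta_pos": [0,0,-2],"yaw": 0,"claw": 6.2},
  {"delta_pos": [0,0,-1.5],"yaw": 0,"claw": 6.2},
  {"delta_pos": [0,0,0],"yaw": 0,"claw": 6.2},
])

```text
time: 20.8
position: [578.8, 92.5, 192.5]
tcp_rot: [-0.001, 0.922, 0.387, -0.002]
force: [-0.2, 0.0, -2.3]
width: 64.9
grasp_force: 46.0
```

>>> jog_arm([
  {"delta_pos": [0.04,-0.05,-1.5],"yaw": 0,"claw": 6.2},
  {"delta_pos": [0,0,-1.5],"yaw": 0,"claw": 6.2},
  {"delta_pos": [0,0,-1.5],"yaw": 0,"claw": 6.2},
  {"delta_pos": [0,0,-1.0],"yaw": 0,"claw": 6.2},
  {"delta_pos": [0,0,-1.0],"yaw": 0,"claw": 6.2},
  {"delta_pos": [0,0,0],"yaw": 0,"claw": 6.2},
  {"delta_pos": [0,0,0],"yaw": 0,"claw": 6.2},
])

```text
time: 21.68
position: [580.7, 91.7, 129.5]
tcp_rot: [0.0, 0.922, 0.387, 0.0]
force: [0.4, -0.3, -1.7]
width: 65.2
grasp_force: 46.0
```

>>> jog_arm([
  {"delta_pos": [-0.1,-0.07,-0.5],"yaw": 0,"claw": 6.2},
  {"delta_pos": [0,0,-0.5],"yaw": 0,"claw": 6.2},
  {"delta_pos": [0,0,-0.2],"yaw": 0,"claw": 6.2},
  {"delta_pos": [0,0,0],"yaw": 0,"claw": 6.2},
  {"delta_pos": [0,0,0],"yaw": 0,"claw": 6.2},
])

```text
time: 22.3
position: [579.4, 91.0, 117.2]
tcp_rot: [-0.0, 0.922, 0.387, 0.0]
force: [-0.6, 0.0, -2.1]
width: 65.2
grasp_force: 46.0
```

>>> jog_arm([
  {"delta_pos": [0,0,-0.15],"yaw": 0,"claw": 6.2},
  {"delta_pos": [0,0,-0.1],"yaw": 0,"claw": 6.2},
  {"delta_pos": [0,0,0],"yaw": 0,"claw": 6.2},
  {"delta_pos": [0,0,0],"yaw": 0,"claw": 6.2},
])

```text
time: 22.8
position: [579.3, 90.9, 114.7]
tcp_rot: [-0.0, 0.922, 0.387, -0.0]
force: [-0.2, 0.6, -2.2]
width: 64.7
grasp_force: 46.0
```

>>> jog_arm([
  {"delta_pos": [0,0,-0.1],"yaw": 0,"claw": 6.2},
  {"delta_pos": [0,0,-0.1],"yaw": 0,"claw": 6.2},
  {"delta_pos": [0,0,0],"yaw": 0,"claw": 6.2},
  {"delta_pos": [0,0,0],"yaw": 0,"claw": 6.2},
])

```text
time: 23.3
position: [579.6, 91.0, 114.2]
tcp_rot: [0.0, 0.922, 0.387, 0.0]
force: [-3.2, -0.1, 10.6]
width: 64.6
grasp_force: 47.3
```

Contact at 114.2, the predicted height. Now release and rise.

>>> jog_arm([
  {"delta_pos": [0,0,0.1],"yaw": 0,"claw": 6.6},
  {"delta_pos": [0,0,0],"yaw": 0,"claw": 6.9},
  {"delta_pos": [0,0,0],"yaw": 0,"claw": 7.5},
  {"delta_pos": [0,0,0],"yaw": 0,"claw": 8.2},
  {"delta_pos": [0,0,0],"yaw": 0,"claw": 8.54},
  {"delta_pos": [0,0,1.5],"yaw": 0,"claw": 8.54},
  {"delta_pos": [0,0,4],"yaw": 0,"claw": 8.54},
  {"delta_pos": [0,0,5],"yaw": 0,"claw": 8.54},
  {"delta_pos": [0,0,5],"yaw": 0,"claw": 8.54},
  {"delta_pos": [0,0,0],"yaw": 0,"claw": 8.54},
  {"delta_pos": [0,0,0],"yaw": 0,"claw": 8.54},
])

```text
time: 24.68
position: [579.1, 90.9, 269.2]
tcp_rot: [0.0, 0.922, 0.387, 0.0]
force: [0.5, -0.6, 0.2]
width: 85.5
grasp_force: 0.0
```

Run:
```python
from ring import *
W=cam("wrist");w=r.read_camera("wrist");cv2.imwrite("pics/n1.png",w);np.savez("n1.npz",K=W[0],e=W[1],M=W[2])
q=np.array([580,91,138]);d=(W[2].T@(q-W[1]))[2];e=ring(w,proj(W,q),288.6*32.5/d);print(proj(W,q),e,plane(W,e[0],138.5))
s=r.sense();print(s["position"],s["time"],s["force"])
```

```text
[319.09587967 192.23690994] ((320.6859436035156, 195.37164306640625), (69.43280792236328, 82.8099365234375), 60.73868179321289) [578.98011004  87.7383016  138.5       ]
[578.50064995  90.90144933 268.10105293] 24.725 [-0.9168149   0.05625446 -0.479464  ]
```

>>> jog_arm([
  {"delta_pos": [-1.5,-4.5,0],"yaw": 0,"claw": 8.54},
  {"delta_pos": [-1.5,-4.5,0],"yaw": 0,"claw": 8.54},
  {"delta_pos": [-1.5,-4.5,0],"yaw": 0,"claw": 8.54},
  {"delta_pos": [-1.5,-4.5,0],"yaw": 0,"claw": 8.54},
  {"delta_pos": [-1.5,-4.5,-1.5],"yaw": 0,"claw": 8.54},
  {"delta_pos": [-1.4,-4.5,-3],"yaw": 0,"claw": 8.54},
  {"delta_pos": [0,-3.6,-4],"yaw": 0,"claw": 8.54},
  {"delta_pos": [0,0,0],"yaw": 0,"claw": 8.54},
  {"delta_pos": [0,0,0],"yaw": 0,"claw": 8.54},
])

```text
time: 25.85
position: [489.8, -214.3, 182.9]
tcp_rot: [-0.001, 0.922, 0.387, -0.001]
force: [1.1, 0.9, -0.7]
width: 85.4
grasp_force: 0.0
```

```bash
cat > cup.py <<'E'
from ring import *
from scipy.optimize import least_squares
def rimfit(C,im,z,rad,lo=(3,100,40),hi=(16,255,255),roi=None,x0=None):
    c=cv2.convexHull(blob(im,lo,hi,roi))[:,0].astype(float);P=np.array([plane(C,p,z)[:2] for p in c])
    s=least_squares(lambda q:np.hypot(P[:,0]-q[0],P[:,1]-q[1])-q[2],[*P.mean(0),rad],loss="soft_l1",f_scale=.5);return np.round(s.x,1),np.abs(s.fun).max().round(2)
E
python3 - <<'E'
from cup import *
W=cam("wrist");w=r.read_camera("wrist");cv2.imwrite("pics/w6.png",w);B=ld("wd.npz");b=cv2.imread("pics/wrist_d.png")
for z in(80,85,90,95):print(z,rimfit(W,w,z,26,roi=(230,60,420,330)),rimfit(B,b,z,26,roi=(280,130,350,220)))
s=r.sense();print(s["position"],s["time"])
E
```

```text
80 (array([ 497.2, -210.1,   29.2]), np.float64(4.01)) (array([ 496.8, -210.2,   27.9]), np.float64(2.63))
85 (array([ 498. , -209.2,   28.6]), np.float64(3.93)) (array([ 497.5, -209.6,   27.5]), np.float64(2.58))
90 (array([ 498.9, -208.3,   28. ]), np.float64(3.85)) (array([ 498.1, -208.9,   27.1]), np.float64(2.54))
95 (array([ 499.8, -207.4,   27.4]), np.float64(3.77)) (array([ 498.8, -208.3,   26.6]), np.float64(2.51))
[ 490.35926067 -214.24598572  183.73935149] 25.9
```

Run:
```python
from cup import *
def rr(C,im,q,rad,z):
    g=cv2.GaussianBlur(im[:,:,2],(3,3),0).astype(np.float32);q=np.array(q,float)
    for it in range(4):
        P=[]
        for t in np.linspace(0,2*np.pi,120,endpoint=False):
            d=np.arange(rad-6 if it<2 else rad-4,rad+(6 if it<2 else 4),.25);uv=np.array([proj(C,[q[0]+x*np.cos(t),q[1]+x*np.sin(t),z]) for x in d],np.float32)
            v=cv2.remap(g,uv[None,:,0],uv[None,:,1],1)[0];i=v.argmax();P.append((q[0]+d[i]*np.cos(t),q[1]+d[i]*np.sin(t),v[i]))
        P=np.array(P);s=least_squares(lambda k:np.hypot(P[:,0]-k[0],P[:,1]-k[1])-k[2],[q[0],q[1],rad],loss="soft_l1",f_scale=.5);q=s.x[:2]
    return np.round(s.x,1),np.median(np.abs(s.fun)).round(2)
w=cv2.imread("pics/w6.png");W=cam("wrist");B=ld("wd.npz");b=cv2.imread("pics/wrist_d.png");N=ld("n1.npz");n=cv2.imread("pics/n1.png")
for z in(85,90,95):print(z,rr(W,w,(497,-210),24.5,z),rr(B,b,(497,-210),24.5,z))
for z in(134,139,144):print("steel",z,rr(N,n,(580,91),32.5,z))
cv2.imwrite("pics/c2.png",np.hstack([cv2.resize(w[80:320,200:440],(390,390)),cv2.resize(n[110:270,240:400],(390,390))]))
```

```text
85 (array([ 496.1, -212.4,   24.8]), np.float64(0.15)) (array([ 495.6, -211.9,   24.6]), np.float64(0.14))
90 (array([ 497. , -211.4,   24.3]), np.float64(0.16)) (array([ 496.3, -211.3,   24.3]), np.float64(0.25))
95 (array([ 497.9, -210.5,   23.8]), np.float64(0.18)) (array([ 496.9, -210.6,   23.9]), np.float64(0.15))
steel 134 (array([577. ,  88.1,  34.7]), np.float64(0.84))
steel 139 (array([577.9,  88.8,  34.3]), np.float64(1.07))
steel 144 (array([578.7,  89.4,  33.9]), np.float64(1.08))
```

View pics/c2.png

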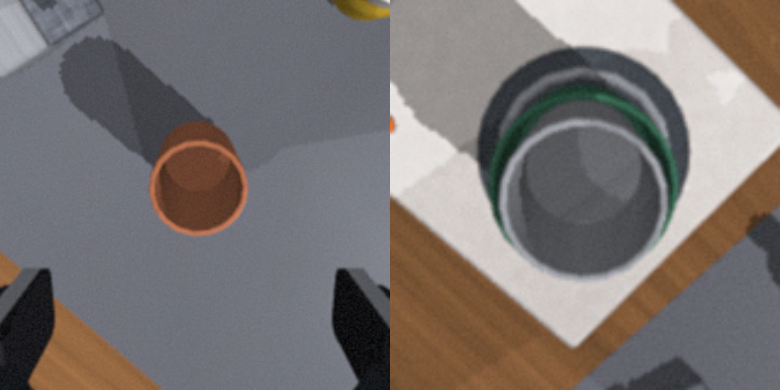

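Left: the cup rim stands at (496.7,-211.3). Right: the steel pot sits upright inside the green one, its rim centre projecting at (319,191), which is (580,91). Now I'll grip the cup just below its rim.

>>> jog_arm([
  {"delta_pos": [0.66,0.3,-2],"yaw": 0,"claw": 8.0},
  {"delta_pos": [0,0,-4],"yaw": 0,"claw": 8.0},
  {"delta_pos": [0,0,-3.5],"yaw": 0,"claw": 8.0},
  {"delta_pos": [0,0,-1.5],"yaw": 0,"claw": 8.0},
  {"delta_pos": [0,0,0],"yaw": 0,"claw": 8.0},
  {"delta_pos": [0,0,0],"yaw": 0,"claw": 8.0},
])

```text
time: 26.65
position: [498.1, -212.4, 75.0]
tcp_rot: [0.001, 0.922, 0.387, 0.001]
force: [0.2, -0.2, 1.5]
width: 79.9
grasp_force: 0.0
```

>>> jog_arm([
  {"delta_pos": [-0.05,0.05,-0.15],"yaw": 0,"claw": 6.5},
  {"delta_pos": [0,0,0],"yaw": 0,"claw": 5.5},
  {"delta_pos": [0,0,0],"yaw": 0,"claw": 4.8},
  {"delta_pos": [0,0,0],"yaw": 0,"claw": 4.8},
  {"delta_pos": [0,0,0],"yaw": 0,"claw": 4.8},
], grip_force=35)

```text
time: 27.28
position: [496.7, -211.7, 73.1]
tcp_rot: [0.0, 0.922, 0.387, 0.0]
force: [-1.4, 2.2, 7.0]
width: 50.9
grasp_force: 35.3
```

Run:
```python
from h import *
s=r.sense();print(s["position"],s["width"],s["grasp_force"],s["force"])
W=cam("wrist");w=r.read_camera("wrist");cv2.imwrite("pics/w7.png",w)
c=blob(w,(3,100,40),(16,255,255),roi=(200,100,440,400));x,y,a,b=cv2.boundingRect(c);print(x,y,a,b)
for v in(y,y+b):print(plane(W,(x+a/2,v),90))
```

```text
[ 496.68900801 -211.68031955   73.11212621] 50.86635185127174 35.27119455859065 [-1.35418126  2.20407493  7.00765233]
265 182 107 132
[ 526.78946848 -181.21424162   90.        ]
[ 478.6399922  -230.18737317   90.        ]
```

>>> jog_arm([
  {"delta_pos": [0,0,1.5],"yaw": 0,"claw": 4.8},
  {"delta_pos": [0,0,4.5],"yaw": 0,"claw": 4.8},
  {"delta_pos": [0,0,5],"yaw": 0,"claw": 4.8},
  {"delta_pos": [0.3,1.3,4.5],"yaw": 0,"claw": 4.8},
  {"delta_pos": [1,3.5,1.5],"yaw": 0,"claw": 4.8},
  {"delta_pos": [1,3.5,0],"yaw": 0,"claw": 4.8},
  {"delta_pos": [1,3.5,0],"yaw": 0,"claw": 4.8},
  {"delta_pos": [1,3.5,0],"yaw": 0,"claw": 4.8},
  {"delta_pos": [1,3.5,0],"yaw": 0,"claw": 4.8},
  {"delta_pos": [1,3.5,0],"yaw": 0,"claw": 4.8},
  {"delta_pos": [1,3.5,0],"yaw": 0,"claw": 4.8},
  {"delta_pos": [0.5,2,0],"yaw": 0,"claw": 4.8},
  {"delta_pos": [0,0,0],"yaw": 0,"claw": 4.8},
  {"delta_pos": [0,0,0],"yaw": 0,"claw": 4.8},
])

```text
time: 29.08
position: [574.0, 65.6, 242.2]
tcp_rot: [0.0, 0.922, 0.387, -0.0]
force: [0.0, -0.1, -1.8]
width: 50.8
grasp_force: 37.2
```

Run:
```python
from h import *
s=r.sense();print(s["position"],s["width"],s["grasp_force"],s["force"],s["time"])
W=cam("wrist");w=r.read_camera("wrist");cv2.imwrite("pics/w8.png",w)
c=blob(w,(3,100,40),(16,255,255),roi=(200,100,440,400));print(cv2.boundingRect(c))
g=blob(w,(60,50,10),(95,255,255));print("green",cv2.boundingRect(g))
```

```text
[574.04755088  65.56332263 242.18996173] 50.78577838845623 37.224275171756744 [ 0.0157049  -0.10953642 -1.8182846 ] 29.075
(200, 100, 240, 219)
green (261, 126, 88, 64)
```

>>> jog_arm([
  {"delta_pos": [0.3,1.27,0],"yaw": 0,"claw": 4.8},
  {"delta_pos": [0.3,1.27,0],"yaw": 0,"claw": 4.8},
  {"delta_pos": [0,0,-1],"yaw": 0,"claw": 4.8},
  {"delta_pos": [0,0,-1.5],"yaw": 0,"claw": 4.8},
  {"delta_pos": [0,0,-1.5],"yaw": 0,"claw": 4.8},
  {"delta_pos": [0,0,0],"yaw": 0,"claw": 4.8},
  {"delta_pos": [0,0,0],"yaw": 0,"claw": 4.8},
])

```text
time: 30.0
position: [580.5, 91.7, 202.0]
tcp_rot: [-0.0, 0.922, 0.387, -0.0]
force: [0.1, 0.7, -1.0]
width: 51.1
grasp_force: 37.2
```

Run:
```python
from h import *
s=r.sense();print(s["position"],s["width"],s["grasp_force"],s["force"],s["torque"],s["time"])
W=cam("wrist");w=r.read_camera("wrist");cv2.imwrite("pics/w9.png",w);o=cv2.imread("pics/w7.png")
for im in(o,w):
    m=cv2.inRange(cv2.cvtColor(im,40),(3,100,40),(16,255,255));print([(rw,np.flatnonzero(m[rw,240:400]).min(initial=999)+240,np.flatnonzero(m[rw,240:400]).max(initial=-1)+240) for rw in range(180,322,12)],[np.flatnonzero(m[200:330,cc]).max(initial=-1)+200 for cc in(310,318,326)])
```

```text
[580.48689839  91.66957845 202.02141999] 51.13921981601568 37.22205452620983 [ 0.14775745  0.6672287  -1.03714196] [ 0.01396549 -0.03157171  0.02929423] 30.0
[(180, np.int64(1239), np.int64(239)), (192, np.int64(293), np.int64(342)), (204, np.int64(286), np.int64(349)), (216, np.int64(281), np.int64(354)), (228, np.int64(278), np.int64(359)), (240, np.int64(273), np.int64(364)), (252, np.int64(267), np.int64(369)), (264, np.int64(266), np.int64(371)), (276, np.int64(267), np.int64(370)), (288, np.int64(272), np.int64(364)), (300, np.int64(282), np.int64(354)), (312, np.int64(307), np.int64(331))] [np.int64(312), np.int64(313), np.int64(312)]
[(180, np.int64(1239), np.int64(239)), (192, np.int64(293), np.int64(342)), (204, np.int64(285), np.int64(399)), (216, np.int64(281), np.int64(399)), (228, np.int64(240), np.int64(390)), (240, np.int64(240), np.int64(368)), (252, np.int64(267), np.int64(369)), (264, np.int64(266), np.int64(371)), (276, np.int64(267), np.int64(370)), (288, np.int64(266), np.int64(364)), (300, np.int64(262), np.int64(355)), (312, np.int64(259), np.int64(331))] [np.int64(329), np.int64(329), np.int64(329)]
```

The cup hasn't shifted in the grip and is inside the mouth without contact. Lowering on.

>>> jog_arm([
  {"delta_pos": [-0.05,-0.07,-1],"yaw": 0,"claw": 4.8},
  {"delta_pos": [0,0,-1.5],"yaw": 0,"claw": 4.8},
  {"delta_pos": [0,0,-1.2],"yaw": 0,"claw": 4.8},
  {"delta_pos": [0,0,-1.0],"yaw": 0,"claw": 4.8},
  {"delta_pos": [0,0,-0.6],"yaw": 0,"claw": 4.8},
  {"delta_pos": [0,0,0],"yaw": 0,"claw": 4.8},
  {"delta_pos": [0,0,0],"yaw": 0,"claw": 4.8},
])

```text
time: 30.92
position: [580.3, 91.2, 149.5]
tcp_rot: [0.0, 0.922, 0.387, 0.0]
force: [0.1, 0.3, -1.4]
width: 50.7
grasp_force: 37.2
```

>>> jog_arm([
  {"delta_pos": [0,0,-0.4],"yaw": 0,"claw": 4.8},
  {"delta_pos": [0,0,-0.3],"yaw": 0,"claw": 4.8},
  {"delta_pos": [0,0,-0.1],"yaw": 0,"claw": 4.8},
  {"delta_pos": [0,0,0],"yaw": 0,"claw": 4.8},
  {"delta_pos": [0,0,0],"yaw": 0,"claw": 4.8},
])

```text
time: 31.55
position: [580.0, 91.1, 141.2]
tcp_rot: [-0.0, 0.922, 0.387, 0.0]
force: [0.0, 0.2, -1.0]
width: 50.6
grasp_force: 37.2
```

>>> jog_arm([
  {"delta_pos": [0,0,-0.1],"yaw": 0,"claw": 4.8},
  {"delta_pos": [0,0,-0.1],"yaw": 0,"claw": 4.8},
  {"delta_pos": [0,0,0],"yaw": 0,"claw": 4.8},
  {"delta_pos": [0,0,0],"yaw": 0,"claw": 4.8},
])

```text
time: 32.05
position: [580.4, 91.4, 140.2]
tcp_rot: [0.0, 0.922, 0.387, 0.001]
force: [-2.3, 1.5, 5.5]
width: 50.9
grasp_force: 37.8
```

Seated at the predicted height. Release and rise.

>>> jog_arm([
  {"delta_pos": [0,0,0.05],"yaw": 0,"claw": 5.2},
  {"delta_pos": [0,0,0],"yaw": 0,"claw": 5.6},
  {"delta_pos": [0,0,0],"yaw": 0,"claw": 6.5},
  {"delta_pos": [0,0,0],"yaw": 0,"claw": 7.5},
  {"delta_pos": [0,0,0.5],"yaw": 0,"claw": 8.0},
  {"delta_pos": [0,0,3],"yaw": 0,"claw": 8.0},
  {"delta_pos": [0,0,5],"yaw": 0,"claw": 8.0},
  {"delta_pos": [0,0,5],"yaw": 0,"claw": 8.0},
  {"delta_pos": [0,0,0],"yaw": 0,"claw": 4},
  {"delta_pos": [0,0,0],"yaw": 0,"claw": 0.5},
])

```text
time: 33.3
position: [579.6, 91.1, 274.6]
tcp_rot: [-0.0, 0.922, 0.387, 0.0]
force: [-0.1, -0.5, -0.6]
width: 45.0
grasp_force: 0.0
```

Run:
```python
from h import *
W=cam("wrist");w=r.read_camera("wrist");cv2.imwrite("pics/n2.png",w)
m=cv2.inRange(cv2.cvtColor(w,40),(3,100,40),(16,255,255));u,v=proj(W,[580,91,157]).astype(int);d=(W[2].T@(np.array([580,91,157])-W[1]))[2];h=int(288.6*27/d)+8
c=blob(w,(3,100,40),(16,255,255),roi=(u-h,v-h,u+h,v+h));print(proj(W,[580,91,157]),cv2.fitEllipse(cv2.convexHull(c)),"exp diam px",288.6*52/d,"rim z~",plane(W,cv2.fitEllipse(cv2.convexHull(c))[0],157))
k=[(0,170,70),(6,255,255)]
for o in range(2):
    try:
        b=blob(w,*k,k=o);print("red",cen(b),cv2.contourArea(b),plane(W,cen(b),119))
    except Exception as ex:print(ex)
s=r.sense();print(s["position"],s["time"],s["width"],s["force"])
```

```text
[318.9271387  196.24995427] ((318.14324951171875, 191.49085998535156), (55.01735305786133, 59.743751525878906), 0.18214313685894012) exp diam px 55.676545814290286 rim z~ [582.68972684  94.77835728 157.        ]
red [185.49438789 109.33646567] 638.5 [541.13790481 239.47514023 119.        ]
red [452.58720539 257.46531987] 247.5 [630.77326195 -74.19299135 119.        ]
[579.03099379  91.11653681 273.65206215] 33.35 37.55152802357017 [ 0.51312288 -0.64950454 -0.4248299 ]
```

The cup is nested and centred: its rim width of 55 px matches a seated rim. Now the toggle: closed fingers with the face square to x, starting behind the ball.

>>> jog_arm([
  {"delta_pos": [-1.6,3,0],"yaw": -9,"claw": 0},
  {"delta_pos": [-1.6,3,0],"yaw": -9,"claw": 0},
  {"delta_pos": [-1.6,3,0],"yaw": -9,"claw": 0},
  {"delta_pos": [-1.6,3,0],"yaw": -9,"claw": 0},
  {"delta_pos": [-1.5,3.1,0],"yaw": -9,"claw": 0},
  {"delta_pos": [0,0,-4],"yaw": 0,"claw": 0},
  {"delta_pos": [0,0,-4],"yaw": 0,"claw": 0},
  {"delta_pos": [0,0,0],"yaw": 0,"claw": 0},
  {"delta_pos": [0,0,0],"yaw": 0,"claw": 0},
])

```text
time: 34.48
position: [501.1, 242.1, 194.9]
tcp_rot: [0.0, 1.0, 0.004, -0.0]
force: [-0.1, -0.8, 0.8]
width: -0.0
grasp_force: 0.0
```

Run:
```python
from h import *
S=cam("scene");W=cam("wrist");w=r.read_camera("wrist");s=r.read_camera("scene");k=[(0,170,70),(6,255,255)]
b=blob(w,*k);print("red",cen(b),cv2.contourArea(b),plane(W,cen(b),119))
q=r.sense();print(q["position"],q["tcp_rot"],q["time"],q["width"])
b2=blob(s,*k,roi=(415,195,455,228));print(cen(b2),tri([ray(W,cen(b)),ray(S,cen(b2))]))
```

```text
red [318.52043011 160.98097601] 1007.5 [539.68340321 243.71573671 119.        ]
[502.08813349 242.37644237 196.05998147] [-4.42233561e-04  9.99989825e-01  4.33739895e-03  1.15777910e-03] 34.575 -0.2595098457251604
[431.5 209. ] (array([539.63523553, 243.44574262, 118.96187244]), np.float64(0.2732770386841124))
```

>>> jog_arm([
  {"delta_pos": [0,0.1,-3.5],"yaw": 0,"claw": 0},
  {"delta_pos": [0,0,-3.5],"yaw": 0,"claw": 0},
  {"delta_pos": [0,0,-1.7],"yaw": 0,"claw": 0},
  {"delta_pos": [0,0,0],"yaw": 0,"claw": 0},
  {"delta_pos": [0.8,0,0],"yaw": 0,"claw": 0},
  {"delta_pos": [0.8,0,0],"yaw": 0,"claw": 0},
  {"delta_pos": [0.8,0,0],"yaw": 0,"claw": 0},
  {"delta_pos": [0.8,0,0],"yaw": 0,"claw": 0},
  {"delta_pos": [0.8,0,0],"yaw": 0,"claw": 0},
  {"delta_pos": [0,0,0],"yaw": 0,"claw": 0},
])

```text
time: 35.83
position: [542.2, 243.2, 107.7]
tcp_rot: [-0.0, 1.0, 0.004, 0.001]
force: [-0.2, -0.3, -0.5]
width: -0.4
grasp_force: 0.0
```

>>> jog_arm([
  {"delta_pos": [0.8,0,0],"yaw": 0,"claw": 0},
  {"delta_pos": [0.8,0,0],"yaw": 0,"claw": 0},
  {"delta_pos": [0.8,0,0],"yaw": 0,"claw": 0},
  {"delta_pos": [0.8,0,0],"yaw": 0,"claw": 0},
  {"delta_pos": [0,0,0],"yaw": 0,"claw": 0},
  {"delta_pos": [0,0,0],"yaw": 0,"claw": 0},
])

```text
time: 36.58
position: [573.1, 243.0, 107.6]
tcp_rot: [-0.0, 1.0, 0.004, 0.0]
force: [-0.1, 0.0, -0.1]
width: -0.2
grasp_force: 0.0
```

```bash
cat > ball.py <<'E'
from h import *
S=cam("scene");W=cam("wrist");w=r.read_camera("wrist");s=r.read_camera("scene");k=[(0,170,70),(6,255,255)]
b=blob(w,*k);b2=blob(s,*k,roi=(405,180,470,260));print(cen(b),cv2.contourArea(b),cen(b2),cv2.contourArea(b2),tri([ray(W,cen(b)),ray(S,cen(b2))]));print(r.sense()["position"],r.sense()["force"])
E
python3 ball.py
```

```text
[314.22560976 213.88117573] 2132.0 [429.54741379 228.15804598] 116.0 (array([600.41369201, 244.66609042, 125.4450916 ]), np.float64(1.8228179102014246))
[572.85049415 243.103449   107.69783517] [-0.21159468 -0.5790966  -0.27464996]
```

>>> jog_arm([
  {"delta_pos": [0.5,0,0],"yaw": 0,"claw": 0},
  {"delta_pos": [0.4,0,0],"yaw": 0,"claw": 0},
  {"delta_pos": [0,0,0],"yaw": 0,"claw": 0},
  {"delta_pos": [0,0,0],"yaw": 0,"claw": 0},
])

```text
time: 37.17
position: [581.0, 243.0, 107.3]
tcp_rot: [0.0, 1.0, 0.004, -0.001]
force: [-5.0, 0.3, 0.2]
width: -0.2
grasp_force: 2.3
```

>>> jog_arm([
  {"delta_pos": [0.15,0,0],"yaw": 0,"claw": 0},
  {"delta_pos": [0,0,0],"yaw": 0,"claw": 0},
  {"delta_pos": [0,0,0],"yaw": 0,"claw": 0},
])

```text
time: 37.55
position: [581.1, 243.1, 107.3]
tcp_rot: [0.0, 1.0, 0.005, -0.002]
force: [-7.8, 0.7, 3.1]
width: -0.4
grasp_force: 4.0
```

Hard stop reached. I'll back off, rise and check everything.

>>> jog_arm([
  {"delta_pos": [-0.5,0,0],"yaw": 0,"claw": 0},
  {"delta_pos": [-2,0,0],"yaw": 0,"claw": 0},
  {"delta_pos": [-4,0,0],"yaw": 0,"claw": 0},
  {"delta_pos": [-4,0,0],"yaw": 0,"claw": 0},
  {"delta_pos": [0,0,5],"yaw": 0,"claw": 0},
  {"delta_pos": [0,0,5],"yaw": 0,"claw": 0},
  {"delta_pos": [0,0,5],"yaw": 0,"claw": 0},
  {"delta_pos": [0,0,0],"yaw": 0,"claw": 0},
  {"delta_pos": [0,0,0],"yaw": 0,"claw": 0},
])

```text
time: 38.67
position: [479.0, 243.1, 257.8]
tcp_rot: [-0.0, 1.0, 0.004, 0.001]
force: [0.7, -0.1, -1.1]
width: -0.2
grasp_force: 0.0
```

```bash
python3 ball.py
python3 - <<'E'
from h import *
a=cv2.imread("pics/s0.png");b=r.read_camera("scene");S=cam("scene");cv2.imwrite("pics/sf.png",b)
for n,k,roi in(("jar",[(20,150,80),(32,255,255)],(205,205,250,255)),("bottlecap",[(0,150,70),(6,255,255)],(255,205,285,228)),("handle",[(12,60,80),(22,255,255)],(295,165,330,205)),("greenpot",[(60,50,10),(95,255,255)],(330,190,385,250))):
    print(n,[(cen(blob(i,*k,roi=roi)).round(1),cv2.contourArea(blob(i,*k,roi=roi))) for i in(a,b)])
c=blob(b,(3,110,50),(16,255,255),roi=(330,160,385,215));print("cup",cv2.boundingRect(c),[proj(S,[580,91+d,z]).round(0) for d,z in((0,157),(-26,157),(26,157),(0,139))])
s=r.sense();print(s["time"],s["position"])
E
```

```text
[317.07605711  50.89868204] 607.0 [429.0990991  230.53024453] 129.5 (array([605.20972696, 244.81688803, 123.8606638 ]), np.float64(2.051086615780518))
[477.8667054  242.78503691 256.37032815] [-0.43381785 -0.35153265 -0.556468  ]
jar [(array([229.7, 237.7]), 240.0), (array([229.7, 237.8]), 244.0)]
bottlecap [(array([267.1, 218.1]), 70.5), (array([267.2, 218.1]), 70.5)]
handle [(array([317.3, 179. ]), 114.0), (array([317.3, 179. ]), 114.0)]
greenpot [(array([356.7, 219.6]), 1467.5), (array([355.7, 229.2]), 773.0)]
cup (330, 160, 55, 52) [array([359., 196.]), array([347., 193.]), array([371., 198.]), array([359., 202.])]
38.825 [477.75561528 242.78664792 256.18230948]
```

```bash
python3 -c "
from plant import r
print(r.hand_in())"
```

```text
the job is handed in; nothing more can be done
None
```

The job is done and handed in at about 39 s of the 72 s limit: I stood the copper cup up and let go, nested the steel pot in the green one and the cup in the steel one, then pushed the toggle to its stop on the green side; the final pictures show the jar, bottle and brush unmoved.

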